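# Clear the spectrometer stage with a spatula

### The job

Pull the wooden-handled spatula out of the tool holder and use its blade to slide the amber sample plate along the spectrometer's stage and off its end, so that the plate lies flat in the green tray; do not lift the plate or touch it with the gripper. Then stand the used spatula blade-down in the white beaker. Leave the other tools and everything else where they are.

Things in the scene. Friction and masses are not known exactly. Their poses are not given: they have to be found in the camera images.
- spatula: Wide spatula, 190 mm, 70 g, the only wooden (brown) handle, upright in one of the holder's slots. Origin mid lower end of the blade (10 mm above the table in the holder), z towards the handle, x normal to the blade, y across it. Steel blade 4 (x) by 30 mm (y), z 0 to 80; steel bolster 20 x 24 mm, z 80 to 92, rests on the holder's top; handle 14 (x) by 20 mm (y), z 92 to 190.
- holder: Loose grey block, 60 mm (x) by 150 mm (y) by 90 mm high, 0.9 kg, origin centre of underside. Three slots through it from the top, 7 mm (x) by 34 mm (y), at y = -50, 0 and +50 mm, hold the three tools upright, in any order.
- scraper: Bystander tool in the holder: black plastic handle, 180 mm long, otherwise shaped like the spatula (blade 24 mm wide).
- lifter: Bystander tool in the holder: blue plastic handle, 180 mm long, otherwise shaped like the spatula (blade 20 mm wide).
- sample: Amber plastic sample plate, 70 x 70 x 14 mm, 80 g, loose, lying flat on the spectrometer's stage. Origin centre of underside, z up, x and y parallel to its sides.
- spectrometer: Fixed white and blue instrument; origin on the table under the centre of its stage, a flat blue deck 120 mm (x) by 160 mm (y), top 80 mm above the table. Behind it (x +60 to +260) the white housing, 260 mm wide, 110 high, carries a press column (x over 95, y +75 to +115, top 187 mm). The deck's ends at y -80 and +80 each border a tray; its front edge (x -60) is open.
- tray_green: Fixed green tray at one end of the stage (left or right varies), turned like the spectrometer, its centre 147 mm from the stage's centre along the spectrometer's y. 120 mm (x) by 130 mm (y) outside, walls 5 mm, on a grey riser; origin on the table under its centre; inner floor 60 mm above the table, rim 76 mm (4 mm below the stage's deck).
- tray_red: Fixed red tray at the other end of the stage, same shape as the green one; to stay empty.
- beaker: Loose white ceramic beaker, outside radius at the rim 40 mm, slightly narrower at the foot, wall 4 mm, 110 mm high, 0.4 kg, open at the top. Origin centre of underside.
- dish: Bystander: shallow blue dish, radius 42 mm, 18 mm high; origin centre of underside.
- amber_jar: Bystander: amber jar, radius 32 mm, 90 mm high; origin centre of underside.
- white_jar: Bystander: white jar with black cap, radius 35 mm, 75 mm high; origin centre of underside.

How it is judged:
By the outcome, as a careful person would: the job done as asked, in the order asked, and still so for the second after the job is handed in, with the robot touching nothing.
It also fails if it takes over 58 s, if anything falls off the work surface, if the arm or the gripper's body presses on something with over 40 N, if the wrist force passes 120 N, or if a joint passes its speed limit or range.

### The arm

A 6-joint arm with a two-finger parallel gripper is mounted at the origin on the work surface. World frame = base frame: x ahead of the robot, y to its left, z up, the work surface at z = 0. Lengths are in m, angles in rad, forces in N, time in s.
With the tool pointing down it reaches from about 0.4 to 0.825 m from the base axis. Payload 7 kg.
Tool frame: the origin (TCP) lies midway between the tips of the shut fingers; the grasp point (between the pads) lies 19 mm behind it; y points along the fingers, z is the direction in which the jaws open and shut, and the axes are right-handed (so a half turn about y gives the same grasp; the last joint's range is limited). The gripper opens to 88 mm and grips with 3 to 60 N. Pads are 19 mm wide; open, the fingers measure 130 mm over their backs; the gripper's body (78 mm by 193 mm) begins 47 mm behind the grasp point.
Start: joints at [-1.039, 0.359, 0.012, 0, -1.224, -0.288], TCP at [0.163, -0.655, 0.227] pointing down, gripper open.
Joint ranges: [-3.07, 3.07], [-1.43, 2.12], [-1.02, 1.25], [-3.03, 1.67], [-3.05, -0], [-3.03, 3.03]. Speed limits (rad/s): [2.39, 2.39, 3.01, 3.14, 3.14, 3.14].

### API

Orientations are given as a 3x3 rotation matrix whose columns are the frame's x, y, z axes.
In Python, from plant import read_state, snapshot, camera_params, bot, models gives the robot as it stands.
- The arm moves only by the tool carry_out, never from a script. Its arguments are lists of equal length, an entry for each row: "jaw": the opening, from -1 (shut) to 1 (fully open); "translation": the shift along the tool's x, y, z in cm, a list of three; "rotation": the turn, a rotation vector about the tool's x, y, z in rad, a list of three. In form: {"jaw": [jaw, ...], "translation": [[tx, ty, tz], ...], "rotation": [[ax, ay, az], ...]}. A call has 1 to 20 rows; each row is the pose to reach, as a shift and turn from the pose commanded when the call began, along the tool's axes at that moment; what a row does not reach only later rows make up. A row lasts 1/10 s, in which the tool goes at most 50 mm and 8.59 degrees, less where a joint would pass 70% of its speed; a pose out of reach is approached as far as the arm can. A call with a gripper value outside its range is refused whole. The fingers move at their own pace and stop on an object; the grip force is fixed at half the most. Time passes only in rows, so rows that repeat a pose let the fingers close. It gives the time, the measured TCP pose, the force and the opening at its end, in the units of the state.
- read_state(): the state, without advancing time (a new reading comes with each control period).
- snapshot(name): name is "side" or "top"; returns the picture (384x512x3 uint8, red, green, blue); there is no depth.
- camera_params(name): a dict with "fx", "fy", "cx", "cy" (pixels), "cam_to_world" (4x4, takes a point from camera to world coordinates). Camera axes: x right, y down, z forward; pixel columns grow to the right and rows downward; lengths in m; the calibration is good to about 2 mm. A picture is of the moment at which its call begins. camera_params takes no time and is no camera call.
- bot.sign_off(): hands the job in, once; it reports no verdict.
Trained networks look in the newest picture that a camera, given by its name, has taken for a name from the list of things; names that differ only in an ending like _2 or _b are one class to them, and where a whole thing is asked for, a point or a joint stands for the part that bears it (a point fixed in the world has none). Each returns a list of dicts, best first, with "conf" (0 to 1); they miss things now and then, are a little off and sometimes report something else, mostly with a low value. They report only what shows in the picture. A call takes as long as a camera call.
- models.silhouettes(camera, query): "pixels" (384x512 bool, what is visible of it).
- models.place_of(camera, query): "position" ([x, y, z] in m, in the coordinates of the camera as it stood for that picture, good to about 4 mm: a listed point, or the origin of a listed thing).
The state is a dict: "time_s": time; "qpos": joint angles; "qd": joint speeds; "effort": joint torques, N m; "eef_pos": TCP position; "eef_rot": TCP orientation; "contact_force": force on the tool from outside, world axes, zero at the start; "torque": the same for the moment, N m; "finger_gap": finger opening in m.
Only numpy, scipy, OpenCV 4.12 (cv2) and the standard library are available. Lean on these libraries where they do the work, as an engineer would, in place of code of your own. Each camera call takes 0.05 s, during which the arm holds its last target. There are 200 camera calls.

## Working session

There is one attempt and no reset: what is moved stays moved. The work goes in short steps, Python scripts to look and compute and a tool call to move; the robot and the scene stay as the last step left them, time stands still between calls to the robot, and variables do not carry over. Pictures are saved under pics/ and viewed, about 8 in all and at most 12, crops included, and the job is handed in when it is done.

Besides the shell and the picture viewer there is one more tool, called after "Emit:" as a command line: name --argument value ..., lists and objects as JSON in quotes. carry_out: Moves the arm, as the interface text tells. Its arguments: {"type":"object","properties":{"jaw":{"type":"array"},"translation":{"type":"array"},"rotation":{"type":"array"}},"required":["jaw","translation","rotation"]}

```bash
ls; mkdir -p pics
python3 - <<'E'
from plant import *
import cv2, numpy as np
s=read_state(); print({k:np.round(v,3).tolist() for k,v in s.items()})
for c in ("side","top"):
    im=snapshot(c); cv2.imwrite(f"pics/{c}0.png",im[:,:,::-1])
    P=camera_params(c); T=np.array(P["cam_to_world"]); print(c,P["fx"],P["cx"],P["cy"],T.round(3).tolist())
    for q in ["spatula","holder","scraper","lifter","sample","spectrometer","tray_green","tray_red","beaker","dish","amber_jar","white_jar"]:
        r=models.place_of(c,q)
        print(q,[(round(d["conf"],2),(T@np.r_[d["position"],1])[:3].round(3).tolist()) for d in r[:2]])
E
```

```text
pics
{'time_s': 0.0, 'qpos': [-1.039, 0.359, 0.011, -0.0, -1.224, -0.288], 'qd': [-0.0, 0.002, 0.0, 0.001, 0.002, -0.002], 'effort': [0.001, -58.272, 29.306, 6.997, 0.007, -0.0], 'eef_pos': [0.163, -0.655, 0.226], 'eef_rot': [[0.97, -0.001, -0.241], [0.241, 0.002, 0.97], [-0.0, -1.0, 0.002]], 'contact_force': [0.153, 0.271, -1.225], 'torque': [-0.007, -0.059, 0.018], 'finger_gap': 0.088}
side 440.8602944033431 253.21130088353544 185.17745611833504 [[-0.709, -0.429, 0.56, -0.197], [-0.705, 0.451, -0.547, 0.698], [-0.018, -0.783, -0.622, 0.883], [0.0, 0.0, 0.0, 1.0]]
spatula []
holder [(0.83, [0.437, -0.281, -0.003])]
scraper [(0.72, [0.662, -0.45, -0.002])]
lifter []
sample [(0.68, [0.661, 0.018, 0.08])]
spectrometer [(0.97, [0.654, 0.024, -0.002])]
tray_green [(0.59, [0.628, -0.117, -0.001])]
tray_red [(0.56, [0.676, 0.17, -0.001])]
beaker [(0.64, [0.401, 0.296, 0.0])]
dish [(0.59, [0.403, 0.056, -0.0])]
amber_jar [(0.82, [0.59, 0.43, 0.001]), (0.24, [0.662, -0.453, -0.005])]
white_jar [(0.66, [0.665, -0.452, 0.001])]
top 418.2173953864891 258.83867162731184 195.8303636796924 [[-0.004, -0.997, 0.08, 0.41], [-1.0, 0.004, 0.004, -0.004], [-0.005, -0.08, -0.997, 1.572], [0.0, 0.0, 0.0, 1.0]]
spatula [(0.55, [0.433, -0.335, 0.011])]
holder [(0.95, [0.439, -0.285, -0.007])]
scraper [(0.57, [0.438, -0.278, 0.01])]
lifter [(0.5, [0.449, -0.233, 0.012])]
sample [(0.93, [0.658, 0.021, 0.079]), (0.22, [0.658, -0.45, -0.002])]
spectrometer [(0.71, [0.653, 0.032, 0.001]), (0.65, [0.586, 0.429, -0.004])]
tray_green [(0.76, [0.635, -0.122, -0.003])]
tray_red [(0.95, [0.673, 0.175, 0.0])]
beaker [(0.62, [0.401, 0.297, -0.004]), (0.53, [0.652, 0.031, -0.001])]
dish [(0.79, [0.399, 0.053, 0.003])]
amber_jar [(0.77, [0.586, 0.424, -0.005]), (0.74, [0.65, 0.033, -0.002])]
white_jar [(0.89, [0.66, -0.448, -0.001])]
```

View pics/side0.png

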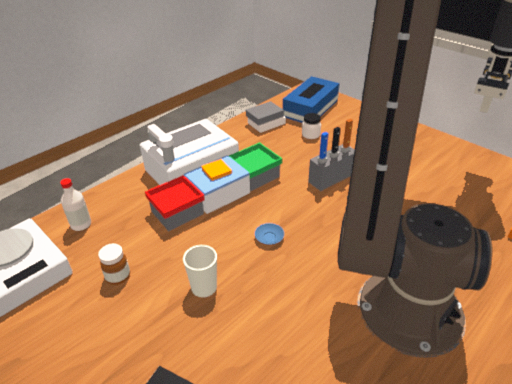

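View pics/top0.png

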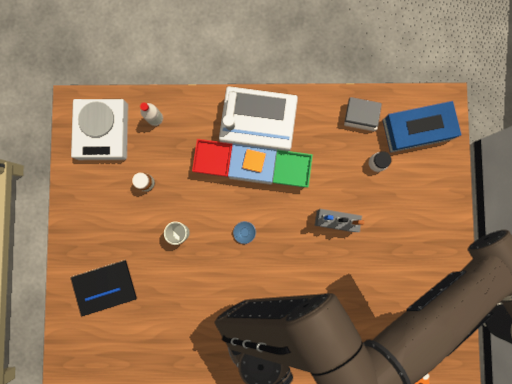

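The side view shows the wooden handle at the right end of the holder (347,130), the sample on the stage (217,170), the green tray at its right (257,160) and the beaker at (202,272). The top view agrees: holder (338,220), beaker (176,233). Next I fit poses to the silhouettes.

```bash
cat > h.py <<'E'
from plant import *
import cv2, numpy as np
from scipy.optimize import minimize
def box(x0,x1,y0,y1,z0,z1): return np.array([[x,y,z] for x in(x0,x1) for y in(y0,y1) for z in(z0,z1)])/1000
def proj(c,p):
    P=camera_params(c); T=np.linalg.inv(np.array(P["cam_to_world"])); q=p@T[:3,:3].T+T[:3,3]
    return np.c_[P["fx"]*q[:,0]/q[:,2]+P["cx"],P["fy"]*q[:,1]/q[:,2]+P["cy"]]
S=4
def render(c,boxes,g):
    m=np.zeros((384*S,512*S),np.uint8); R=np.array([[np.cos(g[2]),-np.sin(g[2]),0],[np.sin(g[2]),np.cos(g[2]),0],[0,0,1]])
    for b in boxes:
        h=cv2.convexHull(((proj(c,b@R.T+np.r_[g[:2],0])+.5)*S*16).astype(np.int32)); cv2.fillConvexPoly(m,h,1,shift=4)
    return m
def masks(c,names):
    o=np.zeros((384,512),bool)
    for n in names:
        r=models.silhouettes(c,n)
        if r: o|=r[0]["pixels"]; print(c,n,round(r[0]["conf"],2),int(r[0]["pixels"].sum()),np.argwhere(r[0]["pixels"]).mean(0).round(1)[::-1])
        else: print(c,n,"none")
    return o
def fit(boxes,ms,g):
    big={c:cv2.resize(m.astype(np.uint8),None,fx=S,fy=S,interpolation=cv2.INTER_NEAREST) for c,m in ms.items()}
    f=lambda v:sum(1-(m&render(c,boxes,v)).sum()/(m|render(c,boxes,v)).sum() for c,m in big.items())
    s=np.array([.01,.01,.08]); best=min((minimize(f,np.array(g)+k*s*.3,method="Nelder-Mead",options=dict(initial_simplex=np.array(g)+k*s*.3+np.vstack([np.zeros(3),np.diag(s)]),maxiter=120)) for k in(-1,1)),key=lambda r:r.fun)
    return best.x.round(4),round(best.fun,3)
E
cat > f.py <<'E'
from h import *
for c in("side","top"): snapshot(c)
tool=lambda y,L:[box(-10,10,y-12,y+12,90,102),box(-7,7,y-10,y+10,102,10+L)]
H=[box(-30,30,-75,75,0,90)]+tool(-50,190)+tool(0,180)+tool(50,180)
hn=["holder","spatula","scraper","lifter"]
mm={c:masks(c,hn) for c in("side","top")}
for k in(["side"],["top"],["side","top"]): print("holder",k,fit(H,{c:mm[c] for c in k},[.438,-.283,-.155]))
tr=lambda y:box(-60,60,y-65,y+65,0,76)
SP=[box(-60,60,-80,80,0,80),tr(-147),tr(147),box(60,260,-130,130,0,110),box(95,135,75,115,0,187)]
mm={c:masks(c,["spectrometer","tray_green","tray_red","sample"]) for c in("side","top")}
for k in(["side"],["top"]): print("spec",fit(SP,{c:mm[c] for c in k},[.654,.026,-.13]))
mm={c:masks(c,["sample"]) for c in("side","top")}
for k in(["side"],["top"],["side","top"]): print("sample",fit([box(-35,35,-35,35,80,94)],{c:mm[c] for c in k},[.659,.02,-.2]))
E
python3 f.py
```

```text
side holder 0.81 1208 [330.5 169.5]
side spatula 0.63 229 [347.2 137.1]
side scraper 0.71 227 [335.4 142.8]
side lifter 0.61 242 [323.4 147.9]
top holder 0.83 608 [337.3 220. ]
top spatula 0.67 56 [340.8 219.3]
top scraper 0.58 449 [175.7 232.6]
top lifter 0.62 50 [326.7 217.1]
holder ['side'] (array([ 0.4407, -0.2825, -0.1489]), np.float64(0.123))Traceback (most recent call last):
  File "f.py", line 7, in <module>
    for k in(["side"],["top"],["side","top"]): print("holder",k,fit(H,{c:mm[c] for c in k},[.438,-.283,-.155]))
                                                                ~~~^^^^^^^^^^^^^^^^^^^^^^^^^^^^^^^^^^^^^^^^^^^
  File "h.py", line 24, in fit
    s=np.array([.01,.01,.08]); best=min((minimize(f,np.array(g)+k*s*.3,method="Nelder-Mead",options=dict(initial_simplex=np.array(g)+k*s*.3+np.vstack([np.zeros(3),np.diag(s)]),maxiter=120)) for k in(-1,1)),key=lambda r:r.fun)
                                    ~~~^^^^^^^^^^^^^^^^^^^^^^^^^^^^^^^^^^^^^^^^^^^^^^^^^^^^^^^^^^^^^^^^^^^^^^^^^^^^^^^^^^^^^^^^^^^^^^^^^^^^^^^^^^^^^^^^^^^^^^^^^^^^^^^^^^^^^^^^^^^^^^^^^^^^^^^^^^^^^^^^^
[... 762 characters left out ...]
boxes,v)).sum() for c,m in big.items())
               ~~~^^^^^^^^^^^^^^^^^^^^^^^^^^^^^^^^^^^^^^^^^^^^^^^^^^^^^^^^^^^^^^^^^^^^^^^^^^^^^^^^^^
  File "h.py", line 23, in <genexpr>
    f=lambda v:sum(1-(m&render(c,boxes,v)).sum()/(m|render(c,boxes,v)).sum() for c,m in big.items())
                        ~~~~~~^^^^^^^^^^^
  File "h.py", line 12, in render
    h=cv2.convexHull(((proj(c,b@R.T+np.r_[g[:2],0])+.5)*S*16).astype(np.int32)); cv2.fillConvexPoly(m,h,1,shift=4)
                       ~~~~^^^^^^^^^^^^^^^^^^^^^^^^
  File "h.py", line 6, in proj
    P=camera_params(c); T=np.linalg.inv(np.array(P["cam_to_world"])); q=p@T[:3,:3].T+T[:3,3]
ValueError: time passes only in moves, steps and waits
```

```bash
python3 - <<'E'
s=open("h.py").read()
s=s.replace('def proj(c,p):\n    P=camera_params(c); T','_C={}\ndef proj(c,p):\n    if c not in _C: _C[c]=camera_params(c)\n    P=_C[c]; T')
s=s.replace('        if r: o|=','        r=[d for d in r if not o.any() or np.linalg.norm(np.argwhere(d["pixels"]).mean(0)-np.argwhere(o).mean(0))<60]\n        if r: o|=')
open("h.py","w").write(s)
E
time python3 f.py
```

```text
side holder 0.74 1196 [331.4 168.8]
side spatula 0.47 236 [347.2 136.2]
side scraper 0.75 211 [335.3 141.2]
side lifter 0.56 219 [323.4 147. ]
top holder 0.58 597 [335.3 219.9]
top spatula 0.41 59 [355.5 221.8]
top scraper 0.5 51 [340.3 219.5]
top lifter 0.56 75 [326.3 217.4]
holder ['side'] (array([ 0.4424, -0.285 , -0.131 ]), np.float64(0.143))
holder ['top'] (array([ 0.4432, -0.2794, -0.1608]), np.float64(0.107))
holder ['side', 'top'] (array([ 0.4423, -0.2821, -0.1519]), np.float64(0.277))
side spectrometer 0.74 485 [269.  233.3]
side tray_green none
side tray_red none
side sample none
top spectrometer 0.7 5274 [256.1 128.5]
top tray_green 0.83 1177 [291.9 167.9]
top tray_red 0.56 1155 [212.  157.5]
top sample 0.67 335 [253.7 159.9]
spec (array([ 0.651,  0.023, -0.154]), np.float64(1.0))
spec (array([ 0.652 ,  0.0278, -0.1388]), np.float64(0.049))
side sample 0.73 388 [216.7 169.7]
top sample 0.67 335 [253.7 159.9]
sample (array([ 0.6559,  0.0183, -0.2588]), np.float64(0.104))
sample (array([ 0.6585,  0.0213, -0.24  ]), np.float64(0.164))
sample (array([ 0.6571,  0.0187, -0.238 ]), np.float64(0.281))
real	0m7.432s
user	0m5.647s
sys	0m0.176s
```

```bash
cat > p.py <<'E'
import sys; from h import *
from scipy.spatial.transform import Rotation as Ro
def plan(p,deg,tilt=np.eye(3)):
    s=read_state(); R=np.array(s["eef_rot"]); a=np.radians(deg); z=np.array([np.cos(a),np.sin(a),0]); y=np.array([0,0,-1.])
    Rt=tilt@np.c_[np.cross(y,z),y,z]
    print("t",s["time_s"],"dcm",(100*R.T@(np.array(p)-s["eef_pos"])).round(2),"rv",Ro.from_matrix(R.T@Rt).as_rotvec().round(3),"q",np.round(s["qpos"],2))
if __name__=="__main__": a=list(map(float,sys.argv[1:])); plan(a[:3],a[3])
E
python3 p.py .434 -.332 .26 171.3
```

```text
t 2.8 dcm [34.1  -3.34 24.8 ] rv [ 0.    -1.175  0.   ] q [-1.04  0.36  0.01 -0.   -1.22 -0.29]
```

Emit:
carry_out --jaw '[1,1,1,1,1,1,1,1,1,1,1,1,1,1,1,1,1,1]' --translation '[[1,-1,1],[3,-2,2.5],[6,-3.3,4.5],[9,-3.3,6.5],[12,-3.3,8.7],[15,-3.3,10.9],[18,-3.3,13],[21,-3.3,15.2],[24,-3.3,17.4],[27,-3.3,19.6],[30,-3.3,21.8],[32,-3.3,23.3],[33,-3.3,24],[34.1,-3.3,24.8],[34.1,-3.3,24.8],[34.1,-3.3,24.8],[34.1,-3.3,24.8],[34.1,-3.3,24.8]]' --rotation '[[0,-0.05,0],[0,-0.13,0],[0,-0.22,0],[0,-0.31,0],[0,-0.41,0],[0,-0.51,0],[0,-0.61,0],[0,-0.71,0],[0,-0.81,0],[0,-0.91,0],[0,-1.01,0],[0,-1.09,0],[0,-1.15,0],[0,-1.175,0],[0,-1.175,0],[0,-1.175,0],[0,-1.175,0],[0,-1.175,0]]'

```text
time_s: 4.6
eef_pos: [0.4335, -0.3325, 0.2595]
eef_rot: [[0.153, -0.0, -0.988], [0.988, 0.0, 0.153], [0.0, -1.0, 0.0]]
contact_force: [-0.5, 0.0, -0.4]
finger_gap: 0.0877
```

Run:
```python
from h import *
im=snapshot("side").copy(); im2=snapshot("top").copy()
out=[]
for c,I,(x,y) in(("side",im,(290,90)),("top",im2,(290,170))):
    P=proj(c,np.array([[.434,-.332,z] for z in(.102,.2)]))
    print(c,P.round(1).tolist())
    cr=cv2.resize(I[y:y+100,x:x+100,::-1],None,fx=4,fy=4,interpolation=cv2.INTER_CUBIC)
    q=((P-[x,y]+.5)*4).astype(int); cv2.line(cr,tuple(map(int,q[0])),tuple(map(int,q[1])),(0,255,0),1); out.append(cr)
cv2.imwrite("pics/a1.png",np.hstack(out))
```

```text
side [[345.1, 146.3], [348.7, 119.4]]
top [[354.3, 222.1], [360.9, 221.6]]
```

View pics/a1.png

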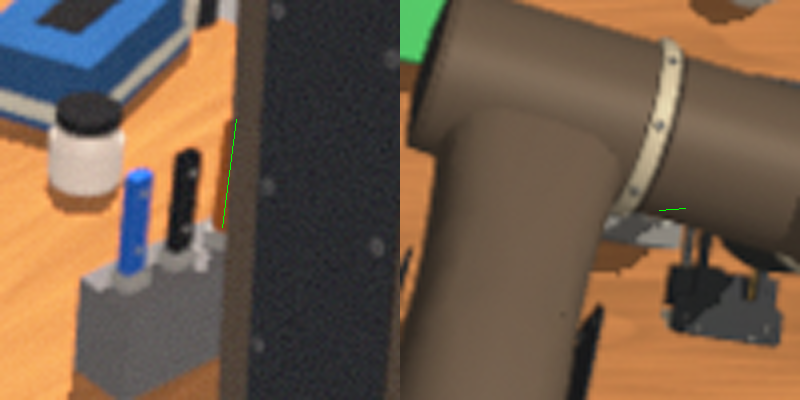

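Emit:
carry_out --jaw '[1,1,1,1,1,1,1,1,1,1,0.3,-0.2,-0.45,-0.5,-0.5,-0.5]' --translation '[[0,0.5,0.1],[0,1.5,0.1],[0,3,0.1],[0,4.5,0.1],[0,6,0.1],[0,7.5,0.1],[0,9,0.1],[0,9.8,0.1],[0,10.3,0.1],[0,10.3,0.1],[0,10.3,0.1],[0,10.3,0.1],[0,10.3,0.1],[0,10.3,0.1],[0,10.3,0.1],[0,10.3,0.1]]' --rotation '[[0,0,0],[0,0,0],[0,0,0],[0,0,0],[0,0,0],[0,0,0],[0,0,0],[0,0,0],[0,0,0],[0,0,0],[0,0,0],[0,0,0],[0,0,0],[0,0,0],[0,0,0],[0,0,0]]'

```text
time_s: 6.3
eef_pos: [0.433, -0.3319, 0.1567]
eef_rot: [[0.151, 0.0, -0.988], [0.988, -0.0, 0.151], [-0.0, -1.0, -0.0]]
contact_force: [0.6, -0.7, -0.5]
finger_gap: 0.0453
```

Emit:
carry_out --jaw '[-0.55,-0.6,-0.6,-0.6]' --translation '[[0,0,0],[0,0,0],[0,0,0],[0,0,0]]' --rotation '[[0,0,0],[0,0,0],[0,0,0],[0,0,0]]'

```text
time_s: 6.7
eef_pos: [0.433, -0.3319, 0.1565]
eef_rot: [[0.151, -0.0, -0.988], [0.988, 0.0, 0.151], [0.0, -1.0, 0.0]]
contact_force: [1.0, 0.6, -0.2]
finger_gap: 0.0185
```

Emit:
carry_out --jaw '[-0.7,-0.8,-1,-1,-1,-1]' --translation '[[0,0,0],[0,0,0],[0,0,0],[0,0,0],[0,0,0],[0,0,0]]' --rotation '[[0,0,0],[0,0,0],[0,0,0],[0,0,0],[0,0,0],[0,0,0]]'

```text
time_s: 7.3
eef_pos: [0.4334, -0.332, 0.1567]
eef_rot: [[0.151, 0.001, -0.988], [0.988, -0.0, 0.151], [-0.0, -1.0, -0.001]]
contact_force: [2.6, -1.0, -0.2]
finger_gap: 0.0136
```

Emit:
carry_out --jaw '[-1,-1,-1,-1,-1,-1,-1,-1,-1,-1,-1,-1,-1]' --translation '[[0,-0.5,0],[0,-1.5,0],[0,-3,0],[0,-4.5,0],[0,-6,0],[0,-7.5,0],[0,-9,0],[0,-11,0],[0,-13,0],[0,-16,0],[0,-19,0],[0,-20.5,0],[0,-20.5,0]]' --rotation '[[0,0,0],[0,0,0],[0,0,0],[0,0,0],[0,0,0],[0,0,0],[0,0,0],[0,0,0],[0,0,0],[0,0,0],[0,0,0],[0,0,0],[0,0,0]]'

```text
time_s: 8.6
eef_pos: [0.4328, -0.3323, 0.3647]
eef_rot: [[0.151, 0.003, -0.988], [0.988, -0.002, 0.151], [-0.001, -1.0, -0.003]]
contact_force: [0.4, -0.1, -0.1]
finger_gap: 0.0135
```

Run:
```python
from p import *
a=-.139; c=np.array([.652,.027]); ex=np.array([np.cos(a),np.sin(a)]); ey=np.array([-np.sin(a),np.cos(a)])
d=np.array([.6575,.019])-c; print("sample in spec",d@ex,d@ey)
sx=.002
for y in(.058,-.1):
    q=c+sx*ex+y*ey; print(y,q); plan([*q,.36],82)
```

```text
sample in spec 0.006555375375410386 -0.00716079979384025
0.058 [0.66201677 0.08416349]
t 8.6 dcm [ 44.63   0.46 -16.35] rv [4.000e-03 1.558e+00 1.000e-03] q [-0.29  0.08 -0.04  0.   -1.45  0.14]
-0.1 [ 0.64012543 -0.07231261]
t 8.6 dcm [ 28.83   0.48 -16.55] rv [4.000e-03 1.558e+00 1.000e-03] q [-0.29  0.08 -0.04  0.   -1.45  0.14]
```

Emit:
carry_out --jaw '[-1,-1,-1,-1,-1,-1,-1,-1,-1,-1,-1,-1,-1,-1,-1,-1,-1,-1,-1,-1]' --translation '[[1,0,-0.4],[3,0,-1],[5.5,0,-2],[8,0,-3],[10.5,0,-4],[13,0,-5],[15.5,0,-6],[18,0,-7],[20.5,0,-8],[23,0,-9],[25.5,0,-10],[28,0.1,-11],[30.5,0.2,-12],[33,0.3,-13],[35.5,0.4,-14],[38,0.4,-15],[40.5,0.4,-15.8],[42.5,0.4,-16.3],[43.8,0.4,-16.5],[44.3,0.4,-16.6]]' --rotation '[[0,0.03,0],[0,0.1,0],[0,0.19,0],[0,0.28,0],[0,0.37,0],[0,0.46,0],[0,0.55,0],[0,0.64,0],[0,0.73,0],[0,0.82,0],[0,0.91,0],[0,1.0,0],[0,1.09,0],[0,1.18,0],[0,1.27,0],[0,1.36,0],[0,1.44,0],[0,1.5,0],[0,1.54,0],[0,1.558,0]]'

```text
time_s: 10.6
eef_pos: [0.6635, 0.0818, 0.3558]
eef_rot: [[0.99, -0.003, 0.139], [-0.139, -0.001, 0.99], [-0.003, -1.0, -0.001]]
contact_force: [-0.5, 0.4, -1.1]
finger_gap: 0.0138
```

Run:
```python
from p import *
plan([.6646,.0808,.26],82)
st=read_state(); R=np.array(st["eef_rot"]); p=np.array(st["eef_pos"])
im=snapshot("side"); top=snapshot("top")
tip=p+R@[0,.1467,0]; print("tip",tip)
out=[]
for c,I,(x,y),b in(("side",im,(150,60),150),("top",top,(190,70),150)):
    cr=cv2.resize(I[y:y+b,x:x+b,::-1],None,fx=2.66,fy=2.66,interpolation=cv2.INTER_CUBIC)
    q=((proj(c,np.array([tip,tip-[0,0,.08]]))-[x,y]+.5)*2.66).astype(int)
    for k in q: cv2.circle(cr,tuple(map(int,k)),4,(0,255,0),1)
    out.append(cr)
cv2.imwrite("pics/a2.png",np.hstack(out))
```

```text
t 10.6 dcm [ 0.15  9.58 -0.07] rv [ 0.001  0.    -0.003] q [ 0.41  0.3   0.22 -0.   -1.49 -2.12]
tip [0.66304621 0.08170423 0.20911863]
```

View pics/a2.png

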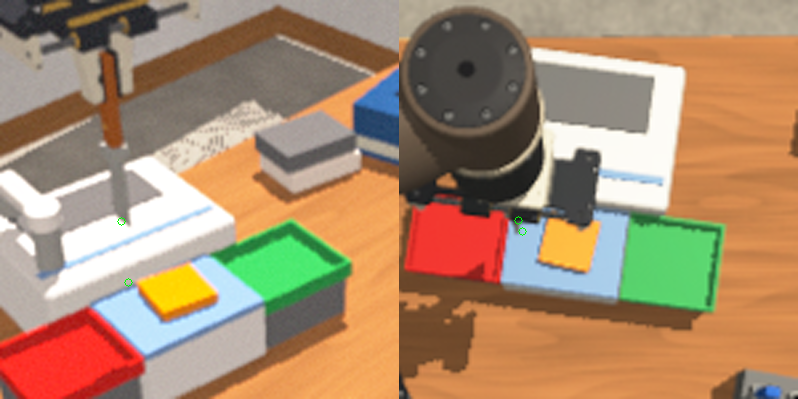

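The spatula hangs vertically over the deck, behind the plate at (180,290), between it and the red tray. Lowering to 4 mm above the deck, then pushing.

Emit:
carry_out --jaw '[-1,-1,-1,-1,-1,-1,-1,-1,-1,-1,-1]' --translation '[[0.1,0.5,0],[0.2,2,0],[0.25,4,0],[0.25,6,0],[0.25,8,0],[0.25,10,0],[0.25,11.3,0],[0.25,12,0],[0.25,12.4,0],[0.25,12.5,0],[0.25,12.5,0]]' --rotation '[[0,0,0],[0,0,0],[0,0,0],[0,0,0],[0,0,0],[0,0,0],[0,0,0],[0,0,0],[0,0,0],[0,0,0],[0,0,0]]'

```text
time_s: 11.8
eef_pos: [0.667, 0.0805, 0.2333]
eef_rot: [[0.99, 0.001, 0.139], [-0.139, 0.0, 0.99], [0.001, -1.0, 0.0]]
contact_force: [0.6, 0.1, -0.5]
finger_gap: 0.0136
```

Emit:
carry_out --jaw '[-1,-1,-1,-1,-1,-1,-1,-1,-1,-1,-1,-1,-1,-1,-1,-1,-1,-1,-1]' --translation '[[0,0,-0.5],[0,0,-1],[0,0,-1.5],[0,0,-2],[0,0,-2.5],[0,0,-3],[0,0,-3.6],[0,0,-4.2],[0,0,-4.8],[0,0,-5.4],[0,0,-6],[0,0,-6.6],[0,0,-7.2],[0,0,-7.8],[0,0,-8.3],[0,0,-8.7],[0,0,-9.1],[0,0,-9.4],[0,0,-9.5]]' --rotation '[[0,0,0],[0,0,0],[0,0,0],[0,0,0],[0,0,0],[0,0,0],[0,0,0],[0,0,0],[0,0,0],[0,0,0],[0,0,0],[0,0,0],[0,0,0],[0,0,0],[0,0,0],[0,0,0],[0,0,0],[0,0,0],[0,0,0]]'

```text
time_s: 13.7
eef_pos: [0.6534, -0.0138, 0.2326]
eef_rot: [[0.99, 0.0, 0.139], [-0.139, 0.0, 0.99], [0.0, -1.0, 0.0]]
contact_force: [-0.9, 0.5, -0.6]
finger_gap: 0.0137
```

Run:
```python
from p import *
a=-.139; c=np.array([.652,.027]); M=np.array([[np.cos(a),np.sin(a)],[-np.sin(a),np.cos(a)]])
print("blade in spec",M@(np.array(read_state()["eef_pos"])[:2]-c))
im=snapshot("side"); r=models.place_of("side","sample"); T=np.array(camera_params("side")["cam_to_world"])
for d in r[:2]: w=(T@np.r_[d["position"],1])[:3]; print(d["conf"],w.round(3),(M@(w[:2]-c)).round(3))
cv2.imwrite("pics/a3.png",cv2.resize(im[60:210,150:300,::-1],None,fx=3,fy=3,interpolation=cv2.INTER_CUBIC))
```

```text
blade in spec [ 0.0070516  -0.04025319]
```

View pics/a3.png

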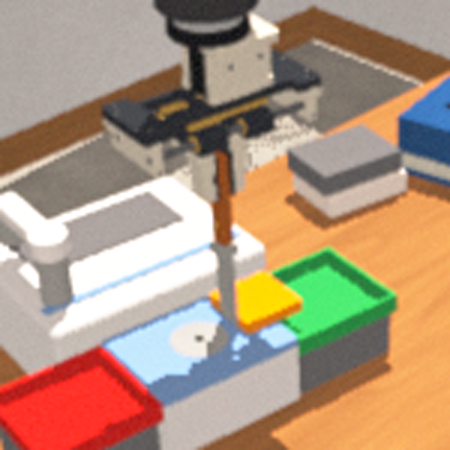

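The plate sits square against the blade at (258,300) in the crop, overhanging the green tray and roughly centred. I continue the push.

Emit:
carry_out --jaw '[-1,-1,-1,-1,-1,-1,-1,-1,-1,-1,-1,-1,-1,-1,-1,-1,-1]' --translation '[[0,0.1,-0.4],[0,0.2,-0.8],[0,0.2,-1.2],[0,0.2,-1.6],[0,0.2,-2],[0,0.2,-2.4],[0,0.2,-2.8],[0,0.2,-3.2],[0,0.2,-3.6],[0,0.2,-4],[0,0.2,-4.4],[0,0.2,-4.8],[0,0.2,-5.2],[0,0.2,-5.5],[0,0.2,-5.8],[0,0.2,-6],[0,0.2,-6]]' --rotation '[[0,0,0],[0,0,0],[0,0,0],[0,0,0],[0,0,0],[0,0,0],[0,0,0],[0,0,0],[0,0,0],[0,0,0],[0,0,0],[0,0,0],[0,0,0],[0,0,0],[0,0,0],[0,0,0],[0,0,0]]'

```text
time_s: 15.5
eef_pos: [0.6451, -0.0732, 0.2305]
eef_rot: [[0.99, -0.0, 0.139], [-0.139, -0.0, 0.99], [-0.0, -1.0, -0.0]]
contact_force: [0.4, 0.7, -1.0]
finger_gap: 0.0138
```

```bash
cat > look.py <<'E'
from p import *
a=-.139; c=np.array([.652,.027]); M=np.array([[np.cos(a),np.sin(a)],[-np.sin(a),np.cos(a)]])
print("blade in spec",M@(np.array(read_state()["eef_pos"])[:2]-c))
im=snapshot("side"); r=models.place_of("side","sample"); T=np.array(camera_params("side")["cam_to_world"])
for d in r[:2]: w=(T@np.r_[d["position"],1])[:3]; print(d["conf"],w.round(3),(M@(w[:2]-c)).round(3))
cv2.imwrite(f"pics/{sys.argv[1]}.png",cv2.resize(im[60:210,150:300,::-1],None,fx=3,fy=3,interpolation=cv2.INTER_CUBIC))
E
python3 look.py a4
```

```text
blade in spec [ 0.00701111 -0.10022235]
0.58 [ 0.646 -0.098  0.057] [ 0.012 -0.125]
```

View pics/a4.png

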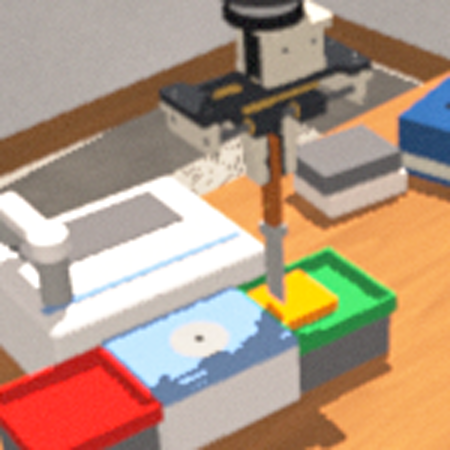

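Emit:
carry_out --jaw '[-1,-1,-1,-1,-1,-1]' --translation '[[0,-0.5,0.2],[0,-2,0.4],[0,-4,0.6],[0,-6,0.8],[0,-8,1],[0,-8,1]]' --rotation '[[0,0,0],[0,0,0],[0,0,0],[0,0,0],[0,0,0],[0,0,0]]'

```text
time_s: 16.2
eef_pos: [0.6479, -0.0628, 0.3144]
eef_rot: [[0.99, 0.006, 0.138], [-0.138, -0.0, 0.99], [0.006, -1.0, 0.001]]
contact_force: [-0.8, -0.0, -0.4]
finger_gap: 0.0139
```

```bash
cat > b.py <<'E'
from p import *
th=.2; u=np.array([np.cos(np.radians(82)),np.sin(np.radians(82)),0]); b=np.array([.401,.2965,0])
tl=Ro.from_rotvec(th*np.cross([0,0,1],u)).as_matrix()
for z in(.15,.012):
    plan(b-.002*u+[0,0,z]+.1467*(np.sin(th)*u+[0,0,np.cos(th)]),82,tl)
E
python3 b.py; python3 look.py a5
python3 - <<'E'
from h import *
snapshot("top"); m={c:masks(c,["sample"]) for c in("side","top")}
for k in m:
    if m[k].any(): print(k,fit([box(-35,35,-35,35,60,74)],{k:m[k]},[.646,-.098,-.139]))
E
```

```text
t 16.2 dcm [-29.42   1.92  34.89] rv [-0.201  0.001  0.006] q [ 0.2   0.28  0.09  0.   -1.38 -1.91]
t 16.2 dcm [-29.5   15.72  34.88] rv [-0.201  0.001  0.006] q [ 0.2   0.28  0.09  0.   -1.38 -1.91]
blade in spec [ 0.00837185 -0.08948112]
0.76 [ 0.648 -0.099  0.056] [ 0.013 -0.125]
side sample 0.68 1028 [327.4 171.7]
top sample 0.8 239 [286.  167.7]
side (array([ 0.643, -0.101, -0.163]), np.float64(1.0))
top (array([ 0.6364, -0.0956, -0.1502]), np.float64(0.394))
```

View pics/a5.png

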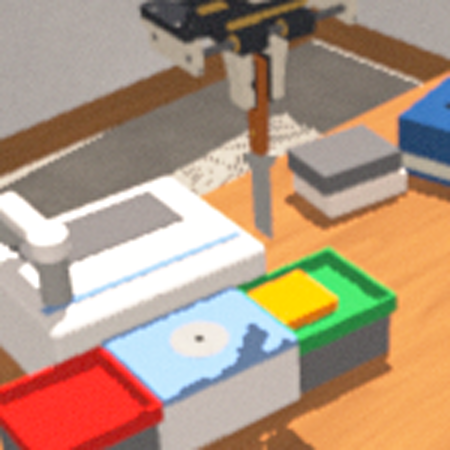

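The plate is inside the green tray's walls at (293,298), at the end next to the stage. The crop doesn't show whether it lies fully flat, so I compare flat and propped models using a colour mask.

```bash
cat > t.py <<'E'
from h import *
m={}
for c in("side","top"):
    im=snapshot(c); hs=cv2.cvtColor(im,cv2.COLOR_RGB2HSV); k=(hs[...,0]>14)&(hs[...,0]<30)&(hs[...,1]>200)&(hs[...,2]>120)
    q=proj(c,np.array([[.645,-.099,.07]]))[0]; w=np.zeros_like(k); w[int(q[1])-25:int(q[1])+25,int(q[0])-25:int(q[0])+25]=1; k&=w.astype(bool)
    n,l,st,_=cv2.connectedComponentsWithStats(k.astype(np.uint8)); i=1+st[1:,4].argmax(); m[c]=l==i; print(c,q.round(1),st[i])
B=box(-35,35,-35,35,0,14); a0=-.139
def tilted(th,zc):  # trailing (+y) end raised by th
    R=cv2.Rodrigues(np.array([th,0,0.]))[0]; return [B@R.T+[0,0,zc]]
for nm,b in(("flat",tilted(0,.06)),("propped .1",tilted(.1,.0635)),("propped .2",tilted(.2,.067)),("flat on deck-level",tilted(0,.08))):
    for k in(["side"],["top"],["side","top"]):
        if all(m[c].any() for c in k): print(nm,k,*fit(b,{c:m[c] for c in k},[.646,-.1,-.139]))
E
python3 t.py
```

```text
side [246.7 159. ] [233 150  29  19 312]Traceback (most recent call last):
  File "t.py", line 6, in <module>
    n,l,st,_=cv2.connectedComponentsWithStats(k.astype(np.uint8)); i=1+st[1:,4].argmax(); m[c]=l==i; print(c,q.round(1),st[i])
                                                                       ~~~~~~~~~~~~~~~^^
ValueError: attempt to get argmax of an empty sequence
```

Emit:
carry_out --jaw '[-1,-1,-1,-1,-1,-1,-1,-1,-1,-1,-1,-1,-1,-1,-1,-1,-1,-1,-1,-1]' --translation '[[-0.5,0,0.5],[-1.7,0,2],[-3.4,0,4],[-5,0,6],[-6.8,0,8],[-8.4,0,10],[-10.1,0,12],[-11.8,0,14],[-13.5,0,16],[-15.2,0,18],[-16.9,0,20],[-18.5,0,22],[-20.2,0,24],[-21.9,0,26],[-23.6,0.3,28],[-25.3,0.7,30],[-27,1.1,32],[-28.4,1.5,33.7],[-29.2,1.8,34.6],[-29.4,1.9,34.9]]' --rotation '[[0,0,0],[0,0,0],[0,0,0],[0,0,0],[0,0,0],[-0.02,0,0],[-0.04,0,0],[-0.06,0,0],[-0.08,0,0],[-0.1,0,0],[-0.12,0,0],[-0.14,0,0],[-0.16,0,0],[-0.18,0,0],[-0.2,0,0],[-0.2,0,0],[-0.2,0,0],[-0.2,0,0],[-0.2,0,0],[-0.2,0,0]]'

```text
time_s: 18.55
eef_pos: [0.403, 0.324, 0.2912]
eef_rot: [[0.991, -0.028, 0.135], [-0.137, -0.197, 0.971], [-0.0, -0.98, -0.199]]
contact_force: [0.4, -0.3, -1.3]
finger_gap: 0.0137
```

```bash
python3 b.py; python3 t.py
```

```text
t 18.55 dcm [ 0.18 -0.25 -0.09] rv [0.    0.002 0.   ] q [ 1.11  0.16 -0.15  0.06 -1.45 -2.83]
t 18.55 dcm [ 0.19 13.28  2.66] rv [0.    0.002 0.   ] q [ 1.11  0.16 -0.15  0.06 -1.45 -2.83]
side [246.7 159. ] [233 150  29  19 318]
top [286.6 164.2] [281 173   2   1   2]
flat ['side'] [ 0.6458 -0.1041 -0.1205] 0.184
flat ['top'] [ 0.6297 -0.0834 -0.0061] 0.995
flat ['side', 'top'] [ 0.6452 -0.1038 -0.129 ] 1.181
propped .1 ['side'] [ 0.6416 -0.1028 -0.0295] 0.149
propped .1 ['top'] [ 0.6061 -0.0516 -0.1848] 0.995
propped .1 ['side', 'top'] [ 0.6419 -0.102  -0.0286] 1.145
propped .2 ['side'] [ 0.6375 -0.0967 -0.0246] 0.137
propped .2 ['top'] [ 0.6457 -0.0876 -0.0688] 0.995
propped .2 ['side', 'top'] [ 0.6375 -0.0967 -0.0246] 1.132
flat on deck-level ['side'] [ 0.6244 -0.0878 -0.1044] 0.221
flat on deck-level ['top'] [ 0.6251 -0.0525 -0.2858] 0.995
flat on deck-level ['side', 'top'] [ 0.6244 -0.0901 -0.0901] 1.217
```

Run:
```python
from h import *
o=[]
a=-.139; R=np.array([[np.cos(a),-np.sin(a)],[np.sin(a),np.cos(a)]])
for c,(x,y) in(("side",(220,130)),("top",(255,135))):
    I=snapshot(c); cr=cv2.resize(I[y:y+55,x:x+66,::-1],None,fx=6,fy=6,interpolation=cv2.INTER_CUBIC)
    w=np.array([[i,j] for i,j in((-.055,-.087),(.055,-.087),(.055,-.207),(-.055,-.207))])@R.T+[.652,.0275]
    q=((proj(c,np.c_[w,np.full(4,.076)])-[x,y]+.5)*6).astype(np.int32); cv2.polylines(cr,[q],True,(255,0,0),1)
    o.append(cr)
cv2.imwrite("pics/a6.png",np.hstack(o))
```

```text
(no output)
```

View pics/a6.png

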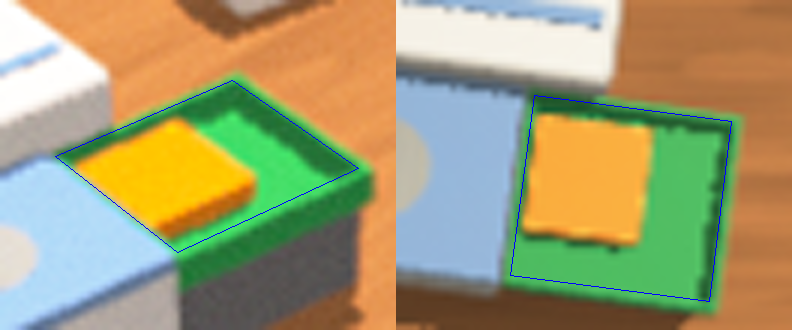

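Run:
```python
from h import *
import h
a=-.139; R=np.array([[np.cos(a),-np.sin(a),0],[np.sin(a),np.cos(a),0],[0,0,1]])
occ=[box(-60,60,-80,80,0,80),box(-60,60,-87,-82,0,76),box(-60,-55,-212,-82,0,76)]
o=render("side",occ,[.652,.0275,a]); r0=h.render
h.render=lambda c,b,g:r0(c,b,g)&(1-o)
im=snapshot("side"); hs=cv2.cvtColor(im,cv2.COLOR_RGB2HSV); k=(hs[...,0]>9)&(hs[...,0]<30)&(hs[...,1]>200)&(hs[...,2]>120)
w=np.zeros_like(k); w[140:180,228:265]=1; k&=w
n,l,st,_=cv2.connectedComponentsWithStats(k.astype(np.uint8)); i=1+st[1:,4].argmax(); print(st[i])
B=box(-35,35,-35,35,0,14)
for th in(0,.05,.1,.15,.2,.25):
    Q=cv2.Rodrigues(np.array([th,0,0.]))[0]; b=B@Q.T; b[:,2]+=.06-b[:,2].min()
    g,f=h.fit([b],{"side":l==i},[.646,-.098,-.139]); d=R.T@np.r_[g[:2]-[.652,.0275],0]; print(th,g,f,"trailing y",(d[1]+.035*np.cos(th)).round(4))
```

```text
[233 150  29  19 316]
0 [ 0.6465 -0.0978 -0.1575] 0.104 trailing y -0.0899
0.05 [ 0.6445 -0.0968 -0.1057] 0.111 trailing y -0.0892
0.1 [ 0.643  -0.0953 -0.0757] 0.121 trailing y -0.088
0.15 [ 0.641  -0.0952 -0.0233] 0.13 trailing y -0.0884
0.2 [ 0.6384 -0.0955  0.0507] 0.127 trailing y -0.0894
0.25 [ 0.636  -0.0945 -0.0366] 0.146 trailing y -0.0891
```

Run:
```python
from p import *
st=read_state(); R=np.array(st["eef_rot"]); tip=np.array(st["eef_pos"])+R@[0,.1467,0]; print("tip",tip)
im=snapshot("side"); snapshot("top"); o=[]
for c in("side","top"):
    T=np.array(camera_params(c)["cam_to_world"])
    print(c,[(round(d["conf"],2),(T@np.r_[d["position"],1])[:3].round(4)) for d in models.place_of(c,"beaker")[:2]])
x,y=130,170; cr=cv2.resize(im[y:y+140,x:x+140,::-1],None,fx=4,fy=4,interpolation=cv2.INTER_CUBIC)
t=np.linspace(0,2*np.pi,40); ring=np.c_[.401+.04*np.cos(t),.2965+.04*np.sin(t),np.full(40,.11)]
cv2.polylines(cr,[((proj("side",ring)-[x,y]+.5)*4).astype(np.int32)],True,(0,255,0),1)
q=((proj("side",np.array([tip,tip*[1,1,0]+[0,0,.01]]))-[x,y]+.5)*4).astype(int)
for k in q: cv2.circle(cr,tuple(map(int,k)),4,(255,0,0),1)
cv2.imwrite("pics/a7.png",cr)
```

```text
tip [0.40015886 0.29385209 0.14803469]
side [(0.56, array([ 0.4002,  0.2914, -0.0033]))]
top [(0.54, array([ 0.3998,  0.2956, -0.0031])), (0.53, array([ 0.4477, -0.2319,  0.0077]))]
```

View pics/a7.png

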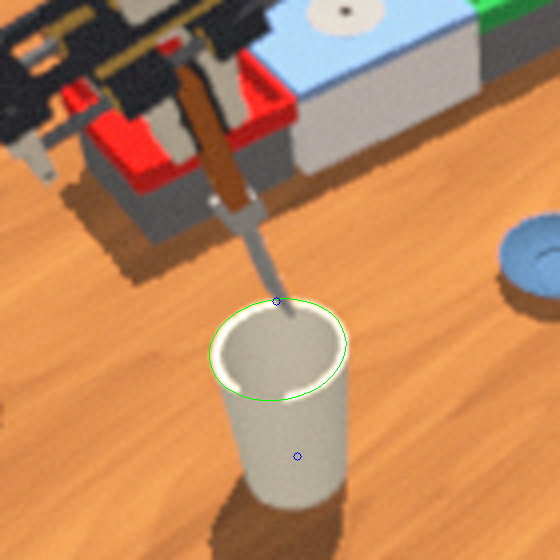

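The green ring drawn from the estimate lies on the beaker's rim (centre 278,350), and the blade's near lower corner at (292,312) is where the geometry predicts. Inserting.

Emit:
carry_out --jaw '[-1,-1,-1,-1,-1,-1,-1,-1,-1,-1,-1,-1,-1,-1,-1,-1,-1]' --translation '[[0.1,0,-0.1],[0.15,0.5,0.0],[0.15,1.5,0.2],[0.15,2.5,0.4],[0.15,3.5,0.6],[0.15,4.5,0.8],[0.15,5.5,1.0],[0.15,6.5,1.2],[0.15,7.5,1.4],[0.15,8.5,1.6],[0.15,9.5,1.8],[0.15,10.5,2.0],[0.15,11.3,2.2],[0.15,12,2.3],[0.15,12.6,2.45],[0.15,13,2.5],[0.15,13,2.5]]' --rotation '[[0,0,0],[0,0,0],[0,0,0],[0,0,0],[0,0,0],[0,0,0],[0,0,0],[0,0,0],[0,0,0],[0,0,0],[0,0,0],[0,0,0],[0,0,0],[0,0,0],[0,0,0],[0,0,0],[0,0,0]]'

```text
time_s: 20.7
eef_pos: [0.4049, 0.3216, 0.1587]
eef_rot: [[0.99, -0.028, 0.136], [-0.139, -0.197, 0.97], [-0.0, -0.98, -0.199]]
contact_force: [0.8, -0.1, -0.2]
finger_gap: 0.0138
```

```bash
python3 b.py
python3 - <<'E'
from p import *
st=read_state(); R=np.array(st["eef_rot"]); print("tip",np.array(st["eef_pos"])+R@[0,.1467,0])
im=snapshot("side")
cv2.imwrite("pics/a8.png",cv2.resize(im[170:310,130:270,::-1],None,fx=4,fy=4,interpolation=cv2.INTER_CUBIC))
E
```

```text
t 20.7 dcm [ -0.04 -13.27  -2.52] rv [ 0.001  0.    -0.   ] q [ 1.1   0.26 -0.35  0.07 -1.16 -2.85]
t 20.7 dcm [-0.04  0.25  0.23] rv [ 0.001  0.    -0.   ] q [ 1.1   0.26 -0.35  0.07 -1.16 -2.85]
tip [0.40080411 0.29266647 0.01495185]
```

View pics/a8.png

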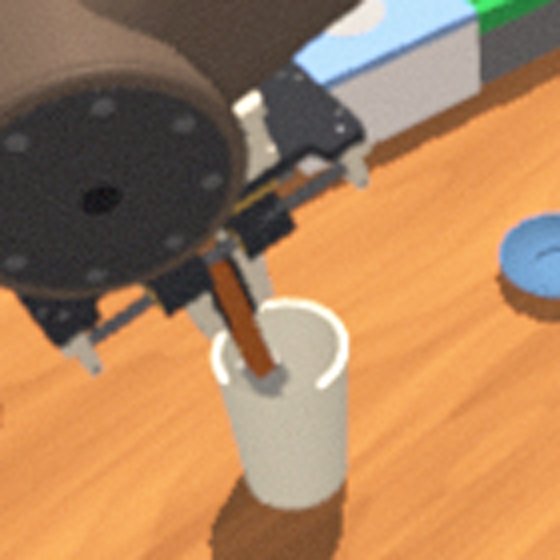

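The handle enters the beaker cleanly, with the bolster at (265,378) inside the rim and no contact force. Lowering a little more.

Emit:
carry_out --jaw '[-1,-1,-1,-1,-1]' --translation '[[0,0.2,0.05],[0,0.4,0.1],[0,0.6,0.15],[0,0.65,0.2],[0,0.65,0.2]]' --rotation '[[0,0,0],[0,0,0],[0,0,0],[0,0,0],[0,0,0]]'

```text
time_s: 21.25
eef_pos: [0.4051, 0.3225, 0.1523]
eef_rot: [[0.99, -0.028, 0.136], [-0.139, -0.197, 0.971], [-0.0, -0.98, -0.199]]
contact_force: [-0.2, 1.1, -0.4]
finger_gap: 0.0142
```

Emit:
carry_out --jaw '[-0.6,-0.4,-0.2,0,0.2,0.4,0.6,0.8,0.8,0.8,0.8,0.8]' --translation '[[0,0,0],[0,0,0],[0,0,0],[0,0,0],[0,0,0],[0,0,0],[0,0,0],[0,0,0],[0,0,0],[0,0,0],[0,0,0],[0,0,0]]' --rotation '[[0,0,0],[0,0,0],[0,0,0],[0,0,0],[0,0,0],[0,0,0],[0,0,0],[0,0,0],[0,0,0],[0,0,0],[0,0,0],[0,0,0]]'

```text
time_s: 22.45
eef_pos: [0.4052, 0.3225, 0.1524]
eef_rot: [[0.99, -0.028, 0.136], [-0.139, -0.197, 0.971], [-0.0, -0.98, -0.199]]
contact_force: [0.8, -0.5, 0.6]
finger_gap: 0.0784
```

Emit:
carry_out --jaw '[0.8,0.8,0.8,0.8,0.8,0.8,0.8,0.8,0.8,0.8,0.8,0.8,0.8,0.8,0.8]' --translation '[[0,-0.5,0],[0,-1.5,0],[0,-2.5,0],[0,-3.5,0],[0,-4.5,0],[0,-6,0],[0,-8,0],[0,-10,0],[0,-12,0],[0,-14,0],[0,-16,0],[0,-18,0],[0,-20,0],[0,-20,0],[0,-20,0]]' --rotation '[[0,0,0],[0,0,0],[0,0,0],[0,0,0],[0,0,0],[0,0,0],[0,0,0],[0,0,0],[0,0,0],[0,0,0],[0,0,0],[0,0,0],[0,0,0],[0,0,0],[0,0,0]]'

```text
time_s: 23.95
eef_pos: [0.4106, 0.362, 0.349]
eef_rot: [[0.99, -0.027, 0.136], [-0.139, -0.196, 0.971], [0.0, -0.98, -0.198]]
contact_force: [-0.4, -0.6, -0.6]
finger_gap: 0.0791
```

Run:
```python
from p import *
snapshot("top")
im=snapshot("side"); cv2.imwrite("pics/a9.png",cv2.resize(im[:,:,::-1],(800,600),interpolation=cv2.INTER_CUBIC))
for c in("side","top"):
    T=np.array(camera_params(c)["cam_to_world"])
    for q in("sample","spatula","beaker","holder","scraper","lifter","dish","amber_jar","white_jar"):
        print(c,q,[(round(d["conf"],2),(T@np.r_[d["position"],1])[:3].round(3).tolist()) for d in models.place_of(c,q)[:1]])
```

```text
side sample [(0.83, [0.644, -0.099, 0.054])]
side spatula []
side beaker [(0.82, [0.397, 0.295, 0.001])]
side holder [(0.74, [0.437, -0.283, -0.004])]
side scraper [(0.24, [0.436, -0.284, -0.003])]
side lifter []
side dish [(0.75, [0.403, 0.057, 0.002])]
side amber_jar [(0.66, [0.59, 0.431, 0.003])]
side white_jar [(0.74, [0.665, -0.451, -0.0])]
top sample [(0.8, [0.645, -0.096, 0.059])]
top spatula [(0.47, [0.634, -0.123, -0.002])]
top beaker [(0.54, [0.397, 0.294, -0.002])]
top holder [(0.72, [0.44, -0.282, -0.002])]
top scraper []
top lifter [(0.44, [0.45, -0.233, 0.007])]
top dish [(0.61, [0.4, 0.059, 0.001])]
top amber_jar [(0.75, [0.589, 0.426, -0.003])]
top white_jar [(0.81, [0.658, -0.449, 0.002])]
```

View pics/a9.png

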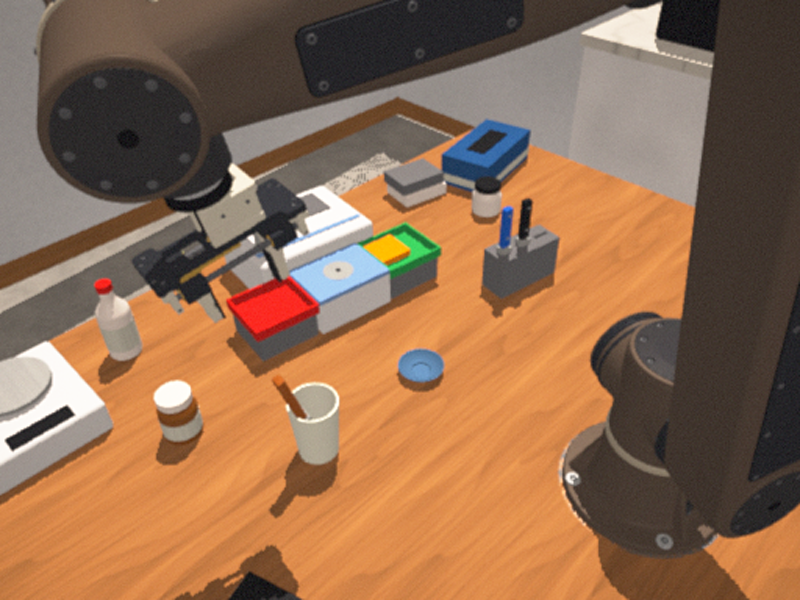

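The view shows the spatula leaning blade-down in the upright beaker (290,395), the plate in the green tray (390,250), the red tray empty, and the other two tools still in the holder (515,225). The arm is clear, so I'm handing in.

```bash
python3 -c "
from plant import *
print(bot.sign_off())"
```

```text
the job is handed in; nothing more can be done
None
```

The job is done and handed in at about 25 s of the 58 s allowed. I pulled the spatula from the holder by its handle and pushed the plate along the stage with the blade until it dropped into the green tray. I then stood the spatula blade-down in the white beaker and backed the arm clear.

**Plate:** The last readings put it inside the green tray at about (0.645, -0.098), with its trailing edge about 3 mm inside the stage-side wall. The fit from the side camera favoured flat over tilted, though not by much (0.104 against 0.111 for a 0.05 rad tilt). An earlier fit that ignored the tray walls had favoured tilted. The close-up also looked flat.

**Spatula and beaker:** The final picture shows the beaker upright with the spatula leaning on its rim. The beaker reads about 4 mm from where it started, which is within the networks' error.

**Everything else:** The red tray is empty, and the dish, jars and holder read where they were. The scraper and lifter are still in the holder in the final picture.

**Detections that missed:** In the last check the networks did not find the spatula from the side and placed it in the green tray from the top. They missed the scraper from the top and the lifter from the side. For those I relied on the picture.

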